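Stack the pantry tins on their boards

TASK

Stack the four steel tins on the two wooden boards: the two round tins on the round board and the two oblong tins on the oblong board, in each stack the larger tin below and the smaller on top of it. Centre each tin on what is under it, with the long sides of the oblong tins along the long side of their board, and set every tin down upright without dropping it. Leave the mug and the stirring paddle where they are.

Things in the scene. Friction and masses are not known exactly. Their poses are not given: they have to be found in the camera images.
- round_large_center (a point): The larger of two round lidded steel tins: a closed plain cylinder 66 mm across and 45 mm tall, flat top, about 0.2 kg. Its origin is the tin's centre, half-way up; z is up when it stands, yaw does not matter. It starts standing upright and loose on the shelf.
- round_small_center (a point): The smaller round lidded steel tin: a closed plain cylinder 48 mm across and 40 mm tall, flat top, about 0.12 kg. Its origin is the tin's centre, half-way up; z is up when it stands, yaw does not matter. It starts standing upright and loose on the shelf.
- oblong_large_center (a point): The larger of two oblong lidded steel tins: a closed plain block 96 mm long (its x), 62 mm wide (its y) and 45 mm tall, flat top, about 0.28 kg. Its origin is the tin's centre, half-way up; z is up when it stands, x along the long side, y along the short side. It starts standing upright and loose on the shelf.
- oblong_small_center (a point): The smaller oblong lidded steel tin: a closed plain block 72 mm long (its x), 44 mm wide (its y) and 40 mm tall, flat top, about 0.15 kg. Its origin is the tin's centre, half-way up; z is up when it stands, x along the long side, y along the short side. It starts standing upright and loose on the shelf.
- round_board: Round flat wooden board, 110 mm across and 12 mm thick, fixed on the shelf. Origin at the centre of its underside (shelf level, so its top is at +12 mm), z up.
- oblong_board: Oblong flat wooden board, 120 mm long (its x), 84 mm wide (its y) and 12 mm thick, fixed on the shelf. Origin at the centre of its underside (shelf level, so its top is at +12 mm), z up.
- mug_center (a point): Bystander: empty green melamine mug, 80 mm across and 85 mm tall, handle to its +y, standing loose on the left, between the tins and two fixed tiers of clear plastic baskets (200 mm tall). (A fixed purple box, 89 mm tall, stands beyond the tins.) Origin at its centre, half-way up.
- paddle_center (a point): Bystander: wooden stirring paddle lying loose on the robot's right, 315 mm long along its x (from -170 to +145 mm), blade 55 mm wide at the +x end, 14 mm thick. Origin half-way up its thickness.
Mind the look-alikes: they are no part of the job. Leave any red or yellow look-alike of the part that bears oblong_small_center alone.

How it is judged (in metres and radians):
At the end, for the whole second after the job is handed in: Large round tin on the round board, small round tin on it; large oblong tin on the oblong board, small oblong tin on it. Each within 12 mm of the centre beneath, 4 mm of its resting height, 0.08 rad of upright, at rest; oblong long sides within 0.2 rad of the board's (horizontal distance between round_large_center and round_board below 0.012 m and z of round_large_center in the frame of round_board between 0.0305 and 0.0385 m and angle between each of round_large_center, round_small_center, oblong_large_center, oblong_small_center's own z axis and vertical below 0.08 rad and linear speed of each of round_large, round_small, oblong_large, oblong_small below 0.02 m/s and horizontal distance between round_small_center and round_large_center below 0.012 m and z of round_small_center in the frame of round_large_center between 0.0385 and 0.0465 m and horizontal distance between oblong_large_center and oblong_board below 0.012 m and z of oblong_large_center in the frame of oblong_board between 0.0305 and 0.0385 m and angle between the x axis of each of oblong_large_center, oblong_small_center and the x axis of oblong_board, either way round below 0.2 rad and horizontal distance between oblong_small_center and oblong_large_center below 0.012 m and z of oblong_small_center in the frame of oblong_large_center between 0.0385 and 0.0465 m); the robot touches nothing.
It fails at once if the mug or the paddle is moved by more than 30 mm or the mug is tipped (distance of any of mug_center, paddle_center from where it was at the start of the episode above 0.03 m or angle between mug_center's own z axis and vertical above 0.4 rad).
It fails at once if a tin is dropped (falls freely, untouched by the fingers, faster than 0.6 m/s: about 20 mm) ((linear speed of round_large above 0.6 m/s and contact force between the fingers and round_large below 0.01 N) or (linear speed of round_small above 0.6 m/s and contact force between the fingers and round_small below 0.01 N) or (linear speed of oblong_large above 0.6 m/s and contact force between the fingers and oblong_large below 0.01 N) or (linear speed of oblong_small above 0.6 m/s and contact force between the fingers and oblong_small below 0.01 N)).
It also fails if it takes over 120 s, if anything falls off the work surface, if the arm or the gripper's body presses on something with over 40 N, if the wrist force passes 120 N, or if a joint passes its speed limit or range.

ROBOT

A 6-joint arm with a two-finger parallel gripper is mounted at the origin on the work surface. World frame = base frame: x ahead of the robot, y to its left, z up, the work surface at z = 0. Lengths are in mm, angles in rad, forces in N, time in s.
With the tool pointing down it reaches from about 300 to 775 mm from the base axis. Payload 14.6 kg.
Tool frame: the origin (TCP) lies on the centre line of the jaws, within the pads' length; the fingertips stand 22 mm ahead of it and the grasp point (between the pads) lies 3 mm ahead of it (manip.tcp_to_tips is the distance from the TCP to the fingertips, in mm); z points along the fingers, y is the direction in which the jaws open and shut (so a half turn about z gives the same grasp; the last joint's range is limited). The gripper opens to 94 mm and grips with 3 to 60 N. Pads are 16 mm wide; open, the fingers measure 119 mm over their backs; the gripper's body (75 mm by 177 mm) begins 78 mm behind the grasp point.
Start: joints at [-1.407, 0.3, 1.521, -0, 1.321, -0.067], TCP at [125.81, -535.408, 227.446] pointing down, gripper open.
Joint ranges: [-3.03, 3.03], [-0.79, 2.21], [0.23, 2.52], [-1.04, 4.18], [0, 3.07], [-2.55, 2.55]. Speed limits (rad/s): [2.22, 2.22, 2.57, 3.14, 3.14, 3.14].

INTERFACE

Orientations are given as [roll, pitch, yaw] about the fixed x, y, z axes, in that order (R = Rz(yaw) Ry(pitch) Rx(roll)).
In Python, from cell import manip, vision, workorder gives the robot as it stands.
- The arm moves only by the tool carry_out, never from a script. Its argument "deltas" is a list of rows, each a list of 3 entries, a list of its own where there are three numbers: the shift along the tool's x, y, z in cm, then the turn about the tool's z in degrees, then the opening, from 0 (shut) to 1 (fully open). A call has 1 to 20 rows; each row shifts and turns the commanded pose from where the row before left it, along the tool's axes as they then stand; what a row does not reach is not made up. A row lasts 1/12 s, in which the tool goes at most 41.7 mm and 7.16 degrees, less where a joint would pass 70% of its speed; a pose out of reach is approached as far as the arm can. A call with a gripper value outside its range is refused whole. The fingers move at their own pace and stop on an object; "grip_force" is the grip in N (left out, the last holds). Time passes only in rows, so rows that do not move let the fingers close. It gives the time, the measured TCP pose, the force and the opening at its end, in the units of the state.
- manip.read_state(): the state, without advancing time (a new reading comes with each control period).
- vision.camera(name): name is "scene" or "top"; returns (picture, depth): 400x640x3 uint8, red, green, blue; 400x640 float32, mm along the optical axis (not along the pixel's ray), 0 where there is no reading.
- vision.calibration(name): a dict with "mtx" (3x3 intrinsics, pixels), "eye" and "orientation" of the camera in the world. Camera axes: x right, y down, z forward; pixel columns grow to the right and rows downward; lengths in mm; the calibration is good to about 2 mm. A picture is of the moment at which its call begins. calibration takes no time and is no camera call.
- workorder.sign_off(): hands the job in, once; it reports no verdict.
The state is a dict: "clock": time; "joints": joint angles; "qd": joint speeds; "effort": joint torques, N m; "eef_pos": TCP position; "eef_rot": TCP orientation; "wrist_force": force on the tool from outside, world axes, zero at the start; "moment": the same for the moment, N m; "finger_gap": finger opening in mm.
Only numpy, scipy, OpenCV 4.12 (cv2) and the standard library are available. Lean on these libraries where they do the work, as an engineer would, in place of code of your own. Each camera call takes 0.05 s, during which the arm holds its last target.

## Working session

There is one attempt and no reset: what is moved stays moved. The work goes in short steps, Python scripts to look and compute and a tool call to move; the robot and the scene stay as the last step left them, time stands still between calls to the robot, and variables do not carry over. Pictures are saved under pics/ and viewed, and the job is handed in when it is done.

Besides the shell and the picture viewer there is one more tool, called after "Request:" as a command line: name --argument value ..., lists and objects as JSON in quotes. carry_out: Moves the arm, as the interface text tells. Its arguments: {"type":"object","properties":{"deltas":{"type":"array","items":{"type":"array"}},"grip_force":{"type":"number"}},"required":["deltas"]}

```bash
ls; mkdir -p pics
python3 - <<'E'
from cell import manip, vision
import cv2, numpy as np
for n in("scene","top"):
    p,d=vision.camera(n); c=vision.calibration(n); print(n,c)
    cv2.imwrite(f"pics/{n}0.png",p[:,:,::-1]); np.savez(f"{n}0.npz",p=p,d=d)
s=manip.read_state(); print({k:np.round(v,3).tolist() for k,v in s.items()})
E
```

```text
pics
scene {'mtx': array([[510.73417422,   0.        , 317.22229198],
       [  0.        , 510.73417422, 199.3021877 ],
       [  0.        ,   0.        ,   1.        ]]), 'eye': array([1168.30211367,  546.94206926, 1409.17617147]), 'orientation': array([-2.61399781,  0.01089071,  2.30215586])}
top {'mtx': array([[477.00319708,   0.        , 320.08772276],
       [  0.        , 477.00319708, 195.55507336],
       [  0.        ,   0.        ,   1.        ]]), 'eye': array([ 536.02439718,  -29.69137261, 1189.43383427]), 'orientation': array([-3.08100878,  0.00760497, -1.55023881])}
{'clock': 0.1, 'joints': [-1.407, 0.3, 1.522, -0.0, 1.321, -0.067], 'qd': [0.0, -0.003, 0.0, 0.001, -0.0, -0.001], 'effort': [0.003, -53.265, -35.328, 0.071, 0.023, -0.0], 'eef_pos': [125.765, -535.211, 226.955], 'eef_rot': [-3.141, -0.0, 0.231], 'wrist_force': [0.392, -0.576, 0.168], 'moment': [-0.004, -0.032, 0.042], 'finger_gap': 93.976}
```

View pics/top0.png

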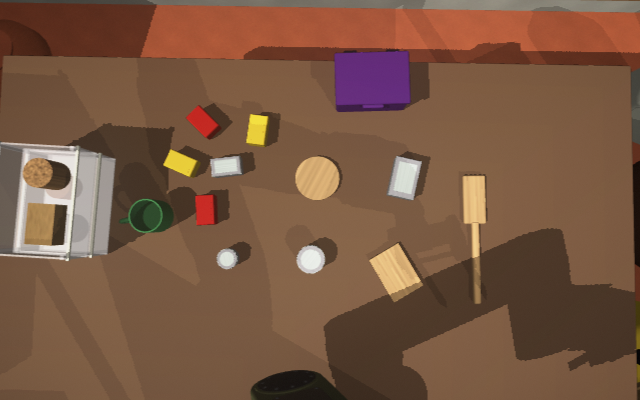

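View pics/scene0.png

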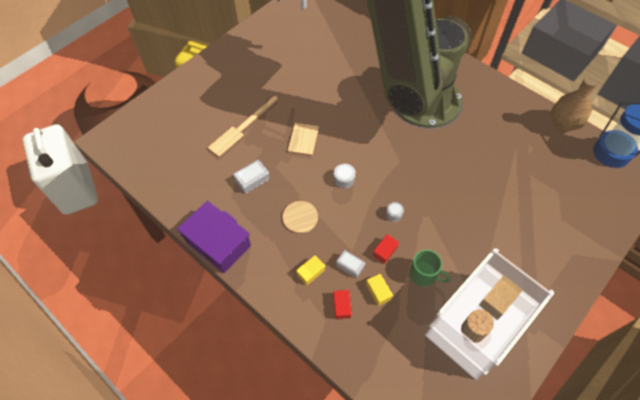

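The top view shows the grey large oblong tin at (406,178) and the small one at (227,166). The round tins are at (311,259) large and (227,259) small, and the boards at (318,178) and (396,271). Four blocks could be mistaken for the small oblong tin: red at (203,122) and (206,210), yellow at (181,163) and (258,130). I choose the grey one at (227,166).

```bash
cat > h.py <<'E'
import cv2, numpy as np
from scipy.spatial.transform import Rotation as R
from cell import manip, vision
def pts(n,d):
    c=vision.calibration(n);K=c["mtx"]
    v,u=np.mgrid[0:400,0:640]
    P=np.stack([(u-K[0,2])/K[0,0]*d,(v-K[1,2])/K[1,1]*d,d],-1)
    W=P@R.from_euler('xyz',c["orientation"]).as_matrix().T+c["eye"]
    W[d<=0]=np.nan
    return W
def proj(n,X):
    c=vision.calibration(n); q=R.from_euler('xyz',c["orientation"]).as_matrix().T@(np.array(X,float)-c["eye"])
    return (c["mtx"]@q/q[2])[:2]
def onplane(n,uv,z):
    c=vision.calibration(n);K=c["mtx"];uv=np.atleast_2d(uv).astype(float)
    r=np.c_[(uv[:,0]-K[0,2])/K[0,0],(uv[:,1]-K[1,2])/K[1,1],np.ones(len(uv))]@R.from_euler('xyz',c["orientation"]).as_matrix().T
    return c["eye"]+r*((z-c["eye"][2])/r[:,2])[:,None]
def top(n,W,X,zlo,zhi,rad=75):
    """top face near X by height band; returns centre,size,long-side yaw, median z"""
    m=((np.hypot(W[...,0]-X[0],W[...,1]-X[1])<rad)&(W[...,2]>zlo)&(W[...,2]<zhi)).astype(np.uint8)
    k,l,st,ce=cv2.connectedComponentsWithStats(m,connectivity=4)
    if k<2:return None
    i=1+np.argmax(st[1:,4]); mm=l==i; z=np.median(W[mm][:,2])
    cs,_=cv2.findContours(mm.astype(np.uint8),cv2.RETR_EXTERNAL,cv2.CHAIN_APPROX_NONE)
    c=max(cs,key=len)[:,0]
    P=onplane(n,c,z)[:,:2].astype(np.float32)
    rc,(a,b),ang=cv2.minAreaRect(P)
    if a<b:a,b,ang=b,a,ang+90
    cen=onplane(n,np.argwhere(mm)[:,::-1],z)[:,:2].mean(0)
    return np.round(rc,1),np.round(cen,1),np.round((a,b),1),round((ang+90)%180-90,1),round(float(z),1),int(mm.sum())
E
python3 - <<'E'
from h import *
d0={n:np.load(n+"0.npz") for n in("top","scene")}
Ws={n:pts(n,d0[n]["d"]) for n in d0}
for name,uv,h in [("RL",(311,259),45),("RS",(227,259),40),("OL",(406,178),45),("OS",(227,166),40),("RB",(318,178),12),("OB",(396,271),12),("mug",(148,216),85),("red1",(203,122),40),("red2",(206,210),40),("y1",(181,163),40),("y2",(258,130),40),("pad",(475,200),14),("purple",(372,80),89)]:
    X=onplane("top",uv,h)[0]
    print(name,X.round(), proj("scene",X).round())
    for n in Ws: print("   ",n,top(n,Ws[n],X,h-6 if h<50 else h-8,h+8, 75 if h<50 else 90))
p=d0["top"]["p"][100:230,160:300,::-1]
cv2.imwrite("pics/c0.png",cv2.resize(p,None,fx=5,fy=4.6,interpolation=2))
E
```

```text
RL [453.  -1.  45.] [344. 171.]
    top (array([4.533e+02, 2.000e-01]), array([ 4.533e+02, -4.000e-01]), array([66.4, 64.4]), 1.1, 45.0, 619)
    scene (array([455.5,   6.1]), array([455.7,   5. ]), array([68.4, 63.8]), 41.5, 44.9, 296)
RS [449. 201.  40.] [395. 208.]
    top (array([449.9, 200.6]), array([450.2, 200.5]), array([48.1, 45.3]), -88.8, 40.0, 333)
    scene (array([453. , 207.1]), array([452.5, 205.6]), array([49.3, 45.8]), 37.9, 39.3, 180)
OL [ 652. -225.   45.] [250. 171.]
    top (array([ 653.1, -222.5]), array([ 653.2, -222.8]), array([97. , 63.1]), -11.8, 44.7, 1034)
    scene (array([ 655.5, -217.8]), array([ 655.2, -218.1]), array([96.5, 65.5]), -11.1, 44.3, 476)
OS [673. 208.  40.] [349. 259.]
    top (array([673.2, 210. ]), array([673.3, 210.2]), array([73.1, 45.4]), -82.5, 39.8, 550)
    scene (array([676.9, 215.4]), array([676.6, 215.2]), array([72.7, 45.9]), -82.6, 40.1, 351)
RB [651. -13.  12.] [299. 215.]
    top (array([652.1, -11.9]), array([651.4, -11.5]), array([107.1, 106.7]), 1.2, 11.8, 1518)
    scene (array([652.8,  -6.3]), array([653.6,  -6.6]), ar
[... 1154 characters left out ...]
384)
y2 [763. 135.  40.] [310. 265.]
    top (array([764.5, 136.6]), array([764.5, 136.9]), array([72.9, 45.2]), -6.1, 39.9, 537)
    scene (array([768.6, 142.4]), array([768. , 141.8]), array([71.6, 46.2]), -6.0, 40.2, 350)
pad [ 604. -401.   14.] [225. 139.]
    top (array([ 598. , -399.7]), array([ 603.2, -399.8]), array([136.,  55.]), 1.6, 11.7, 1040)
    scene (array([ 599.2, -394.6]), array([ 605.3, -395.3]), array([140.8,  57. ]), 0.9, 12.0, 393)
purple [ 876. -136.   89.] [214. 228.]
    top (array([ 880.3, -136. ]), array([ 879.9, -136. ]), array([173.6, 135.9]), -88.9, 88.5, 3730)
    scene (array([ 883.4, -133.1]), array([ 883.4, -133.3]), array([175.3, 136.5]), -87.7, 88.6, 2204)
```

View pics/c0.png

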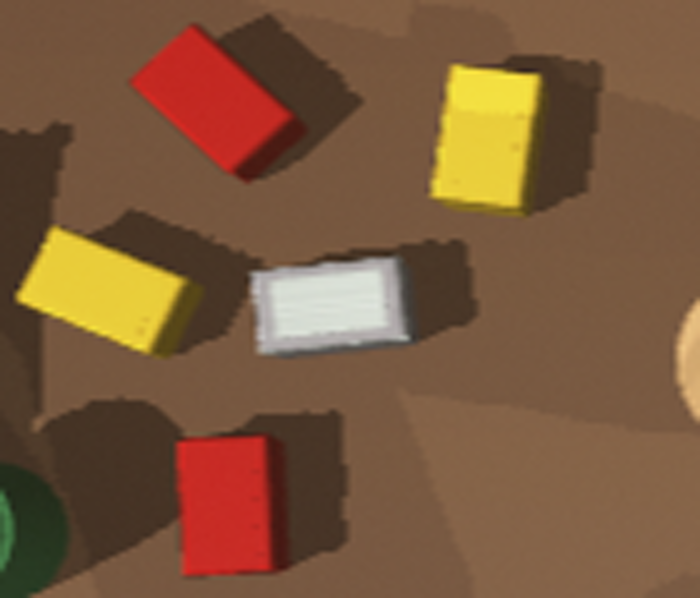

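The close crop confirms the choice: a grey steel tin in the middle with two red and two yellow blocks around it, and all the measured sizes match. The two views differ by a constant of about (3.5, 5.5) mm, so I use their mean and will check the offset at the first grasp. Now I go above the large round tin at about (454.5, 3), with the tool yaw turned to 0.

Request:
carry_out --deltas '[[[0, 0, 0], 6.6, 1], [[0, 0, 0], 6.6, 1], [[1.83, -2.99, 0.54], 0, 1], [[1.83, -2.99, 0.54], 0, 1], [[1.83, -2.99, 0.54], 0, 1], [[1.83, -2.99, 0.54], 0, 1], [[1.83, -2.99, 0.54], 0, 1], [[1.83, -2.99, 0.54], 0, 1], [[1.83, -2.99, 0.54], 0, 1], [[1.83, -2.99, 0.54], 0, 1], [[1.83, -2.99, 0.54], 0, 1], [[1.83, -2.99, 0.54], 0, 1], [[1.83, -2.99, 0.54], 0, 1], [[1.83, -2.99, 0.54], 0, 1], [[1.83, -2.99, 0.54], 0, 1], [[1.83, -2.99, 0.54], 0, 1], [[1.83, -2.99, 0.54], 0, 1], [[1.83, -2.99, 0.54], 0, 1], [[1.83, -2.99, 0.54], 0, 1], [[1.83, -2.99, 0.54], 0, 1]]' --grip_force 20

```text
clock: 1.77
eef_pos: [455.5, 4.7, 129.8]
eef_rot: [3.142, 0.0, 0.001]
wrist_force: [0.6, -1.1, 0.6]
finger_gap: 94.1
```

Request:
carry_out --deltas '[[[0, 0, 0], 0, 1], [[0, 0, 0], 0, 1]]'

```text
clock: 1.93
eef_pos: [454.9, 4.1, 129.6]
eef_rot: [-3.142, 0.001, 0.003]
wrist_force: [-1.1, -0.3, -0.4]
finger_gap: 93.9
```

Request:
carry_out --deltas '[[[0, 0, 1.5], 0, 1], [[0, 0, 1.5], 0, 1], [[0, 0, 1.5], 0, 1], [[0, 0, 1.5], 0, 1], [[0, 0, 1.5], 0, 1], [[0, 0, 1.5], 0, 1], [[0, 0, 1.0], 0, 1], [[0, 0, 0], 0, 1], [[0, 0, 0], 0, 1]]'

```text
clock: 2.68
eef_pos: [454.8, 2.4, 30.4]
eef_rot: [3.142, 0.001, -0.0]
wrist_force: [0.6, 0.0, 0.7]
finger_gap: 93.9
```

Run:
```python
from h import *
print({k:np.round(v,2).tolist() for k,v in manip.read_state().items() if k in("eef_pos","wrist_force","finger_gap")})
p,d=vision.camera("scene"); cv2.imwrite("pics/s1.png",cv2.resize(p[100:240,250:450,::-1],None,fx=4,fy=4,interpolation=2))
```

```text
{'eef_pos': [454.78, 2.36, 30.42], 'wrist_force': [0.56, 0.04, 0.66], 'finger_gap': 93.88}
```

View pics/s1.png

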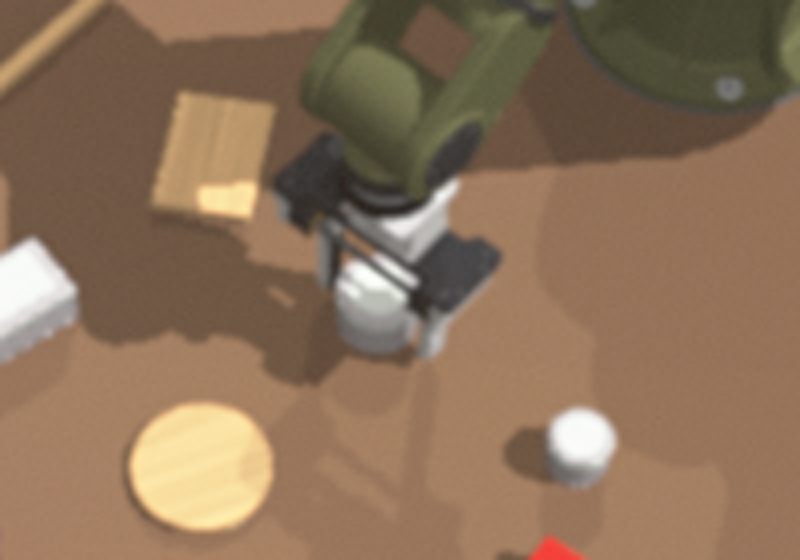

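The crop shows the large round tin between the open fingers, at about (372,300) in the crop. Closing, then lifting.

Request:
carry_out --deltas '[[[0, 0, 0], 0, 0.6], [[0, 0, 0], 0, 0.6], [[0, 0, 0], 0, 0.6], [[0, 0, 0], 0, 0.6], [[0, 0, 0], 0, 0.6], [[0, 0, 0], 0, 0.5], [[0, 0, 0], 0, 0.5], [[0, 0, 0], 0, 0.5], [[0, 0, 0], 0, 0.5], [[0, 0, 0], 0, 0.5]]' --grip_force 20

```text
clock: 3.57
eef_pos: [455.3, 2.7, 30.6]
eef_rot: [3.141, -0.001, 0.001]
wrist_force: [-0.8, -3.3, 5.5]
finger_gap: 65.6
```

Request:
carry_out --deltas '[[[0, 0, -0.5], 0, 0.5], [[0, 0, -1], 0, 0.5], [[0, 0, -1.5], 0, 0.5], [[0, 0, -2], 0, 0.5], [[0, 0, -2], 0, 0.5], [[0, 0, -2], 0, 0.5], [[0, 0, 0], 0, 0.5], [[0, 0, 0], 0, 0.5]]'

```text
clock: 4.23
eef_pos: [455.2, 3.0, 120.9]
eef_rot: [3.142, -0.002, 0.001]
wrist_force: [-1.0, -0.5, -2.8]
finger_gap: 65.6
```

```bash
cat >> h.py <<'E'
def look(tag,crop=None):
    W={}
    for n in("top","scene"):
        p,d=vision.camera(n); cv2.imwrite(f"pics/{n}{tag}.png",p[:,:,::-1]); W[n]=pts(n,d)
    return W
def st():
    s=manip.read_state(); print({k:np.round(s[k],2).tolist() for k in("clock","eef_pos","eef_rot","wrist_force","finger_gap")}); return s
def go(x,y,z,psi):
    s=manip.read_state(); a=s["eef_rot"][2]; d=np.array([x,y,z])-s["eef_pos"]
    print("turn",round((np.degrees(a)-psi+180)%360-180,1))
    for q,t in((a,"now"),(np.radians(psi),"after turn")):
        print(t,np.round([d[0]*np.cos(q)+d[1]*np.sin(q),d[0]*np.sin(q)-d[1]*np.cos(q),-d[2]],1)/10)
E
python3 - <<'E'
from h import *
st(); W=look("2")
for n in W: print(n,top(n,W[n],(454.8,2.4),115,150))
go(653,-9,145,0)
E
```

```text
{'clock': 4.23, 'eef_pos': [455.2, 3.02, 120.9], 'eef_rot': [3.14, -0.0, 0.0], 'wrist_force': [-0.97, -0.54, -2.76], 'finger_gap': 65.58}
top (array([484.4,  -2. ]), array([484. ,  -3.4]), array([29.4,  4.3]), 77.2, 133.3, 19)
scene (array([469.6,   7.9]), array([466.3,   9.6]), array([98.1, 55. ]), 87.6, 133.3, 319)
turn 0.0
now [19.86  1.21 -2.56]
after turn [19.86  1.2  -2.56]
```

View pics/scene2.png

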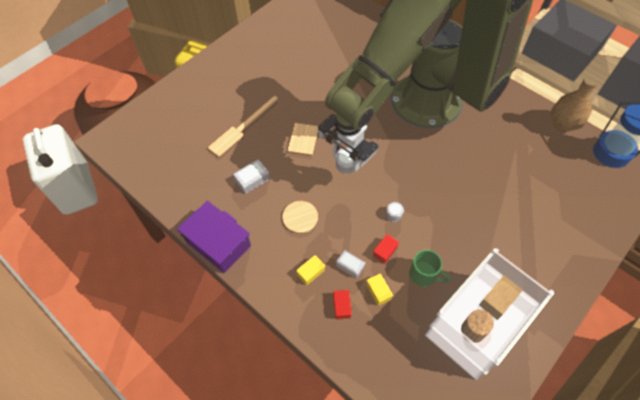

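The scene picture shows the large round tin held in the jaws at about (348,160), and the gap of 65.6 mm matches its 66 mm width. Next I move it over the round board.

Request:
carry_out --deltas '[[[2, 0.12, 0], 0, 0.5], [[2, 0.12, 0], 0, 0.5], [[2, 0.12, 0], 0, 0.5], [[2, 0.12, 0], 0, 0.5], [[2, 0.12, 0], 0, 0.5], [[2, 0.12, 0], 0, 0.5], [[2, 0.12, 0], 0, 0.5], [[2, 0.12, 0], 0, 0.5], [[2, 0.12, 0], 0, 0.5], [[1.8, 0.12, 0], 0, 0.5], [[0, 0, 1.5], 0, 0.5], [[0, 0, 1.5], 0, 0.5], [[0, 0, 1.5], 0, 0.5], [[0, 0, 1.5], 0, 0.5], [[0, 0, 0], 0, 0.5], [[0, 0, 0], 0, 0.5], [[0, 0, 0], 0, 0.5]]'

```text
clock: 5.75
eef_pos: [653.1, -9.0, 60.4]
eef_rot: [-3.142, 0.0, 0.0]
wrist_force: [0.0, 0.0, -2.2]
finger_gap: 66.1
```

Run:
```python
from h import *
st(); W=look("3"); go(653,-9,42.6,0)
```

```text
{'clock': 5.75, 'eef_pos': [653.1, -8.99, 60.44], 'eef_rot': [-3.14, 0.0, 0.0], 'wrist_force': [0.04, 0.04, -2.19], 'finger_gap': 66.11}
turn 0.0
now [-0.04 -0.    1.85]
after turn [-0.04 -0.    1.85]
```

View pics/scene3.png

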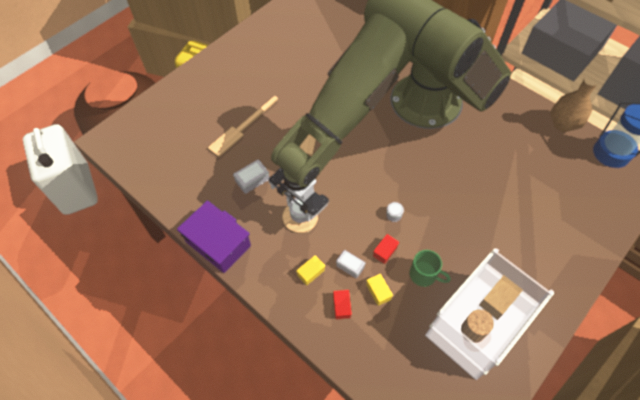

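The tin is held just above the round board at (300,215). Lowering it.

Request:
carry_out --deltas '[[[0, 0, 0.8], 0, 0.5], [[0, 0, 0.5], 0, 0.5], [[0, 0, 0.3], 0, 0.5], [[0, 0, 0.15], 0, 0.5], [[0, 0, 0.1], 0, 0.5], [[0, 0, 0], 0, 0.5], [[0, 0, 0], 0, 0.5]]'

```text
clock: 6.43
eef_pos: [652.8, -8.9, 42.7]
eef_rot: [-3.142, 0.001, 0.0]
wrist_force: [-8.6, 0.5, 8.5]
finger_gap: 65.8
```

Request:
carry_out --deltas '[[[0, 0, 0], 0, 0.8], [[0, 0, 0], 0, 0.9], [[0, 0, 0], 0, 1], [[0, 0, 0], 0, 1], [[0, 0, 0], 0, 1], [[0, 0, 0], 0, 1], [[0, 0, -0.5], 0, 1], [[0, 0, -1.5], 0, 1], [[0, 0, -2], 0, 1], [[0, 0, -2], 0, 1], [[0, 0, -2], 0, 1], [[0, 0, -2], 0, 1], [[0, 0, 0], 0, 1]]'

```text
clock: 7.52
eef_pos: [654.5, -9.1, 146.6]
eef_rot: [3.141, -0.007, 0.0]
wrist_force: [0.5, -0.8, 1.0]
finger_gap: 93.7
```

Run:
```python
from h import *
go(451.4,203.3,145,0)
```

```text
turn 0.0
now [-20.3  -21.25   0.16]
after turn [-20.31 -21.24   0.16]
```

Request:
carry_out --deltas '[[[-2.03, -2.12, 0], 0, 1], [[-2.03, -2.12, 0], 0, 1], [[-2.03, -2.12, 0], 0, 1], [[-2.03, -2.12, 0], 0, 1], [[-2.03, -2.12, 0], 0, 1], [[-2.03, -2.12, 0], 0, 1], [[-2.03, -2.12, 0], 0, 1], [[-2.03, -2.12, 0], 0, 1], [[-2.03, -2.12, 0], 0, 0.9], [[-2.03, -2.12, 0], 0, 0.8], [[0, 0, 0], 0, 0.8], [[0, 0, 0], 0, 0.8]]'

```text
clock: 8.52
eef_pos: [449.3, 203.6, 141.7]
eef_rot: [3.142, -0.0, 0.003]
wrist_force: [0.6, -0.2, 0.2]
finger_gap: 75.3
```

Run:
```python
from h import *
st(); W=look("4"); go(451.4,203.3,29,0)
for n in W:
    print(n,"RL",top(n,W[n],(653,-9),50,65)); print(n,"RB",top(n,W[n],(653,-9),6,18)); print(n,"OL",top(n,W[n],(654,-220),38,52))
```

```text
{'clock': 8.52, 'eef_pos': [449.32, 203.59, 141.66], 'eef_rot': [3.14, -0.0, 0.0], 'wrist_force': [0.55, -0.19, 0.21], 'finger_gap': 75.35}
turn 0.0
now [ 0.11 -0.08 11.26]
after turn [ 0.11 -0.08 11.26]
top RL (array([649.9,  -7.8]), array([650.3,  -8.5]), array([64.7, 64.4]), 1.1, 57.0, 616)
top RB (array([652.1, -11.9]), array([649.4, -14.1]), array([107. , 106.7]), 1.2, 11.9, 889)
top OL (array([ 653.2, -222.6]), array([ 652.9, -222.5]), array([96.9, 63.2]), -11.8, 44.5, 1043)
scene RL (array([652.1,  -3.6]), array([652.6,  -3.7]), array([67. , 65.8]), -88.4, 56.5, 346)
scene RB (array([ 6.602e+02, -6.000e-01]), array([667.3,   3.2]), array([106.2,  96.3]), -45.6, 12.0, 405)
scene OL (array([ 655.8, -217.7]), array([ 656.3, -217.9]), array([97.1, 65.3]), -11.8, 44.5, 494)
```

View pics/top4.png

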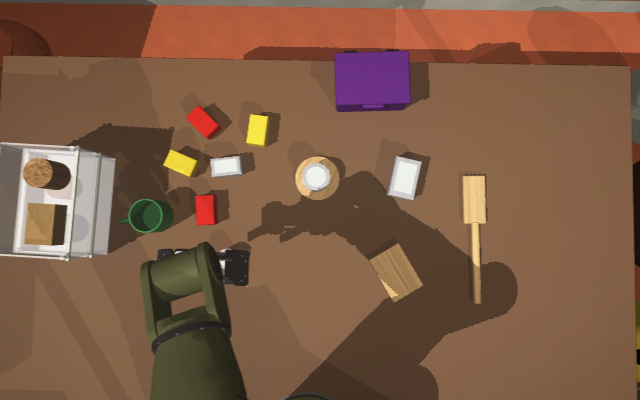

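The top picture shows the large round tin on the round board, both centred at about (317,178), within 3–4 mm. Now the small round tin.

Request:
carry_out --deltas '[[[0, 0, 1.5], 0, 0.8], [[0, 0, 1.5], 0, 0.8], [[0, 0, 1.5], 0, 0.8], [[0, 0, 1.5], 0, 0.8], [[0, 0, 1.5], 0, 0.8], [[0, 0, 1.5], 0, 0.8], [[0, 0, 1.2], 0, 0.8], [[0, 0, 1.0], 0, 0.8], [[0, 0, 0], 0, 0.8], [[0, 0, 0], 0, 0.4], [[0, 0, 0], 0, 0.4], [[0, 0, 0], 0, 0.4], [[0, 0, 0], 0, 0.4], [[0, 0, 0], 0, 0.35], [[0, 0, 0], 0, 0.35], [[0, 0, 0], 0, 0.35], [[0, 0, 0], 0, 0.35]]' --grip_force 20

```text
clock: 10.03
eef_pos: [450.2, 203.0, 30.3]
eef_rot: [-3.141, -0.001, 0.001]
wrist_force: [-0.8, -3.0, 6.0]
finger_gap: 47.8
```

Request:
carry_out --deltas '[[[0, 0, -0.5], 0, 0.35], [[0, 0, -1.5], 0, 0.35], [[0, 0, -2], 0, 0.35], [[0, 0, -2], 0, 0.35], [[0, 0, -2], 0, 0.35], [[0, 0, -2], 0, 0.35], [[0, 0, -1], 0, 0.35], [[2, 2.12, 0], 0, 0.35], [[2, 2.12, 0], 0, 0.35], [[2, 2.12, 0], 0, 0.35], [[2, 2.12, 0], 0, 0.35], [[2, 2.12, 0], 0, 0.35], [[2, 2.12, 0], 0, 0.35], [[2, 2.12, 0], 0, 0.35], [[2, 2.12, 0], 0, 0.35], [[2, 2.12, 0], 0, 0.35], [[2, 2.12, 0], 0, 0.35], [[0, 0, 0], 0, 0.35], [[0, 0, 0], 0, 0.35]]'

```text
clock: 11.62
eef_pos: [650.0, -9.9, 138.6]
eef_rot: [-3.141, 0.002, -0.001]
wrist_force: [-0.5, -0.3, 0.3]
finger_gap: 47.7
```

Run:
```python
from h import *
st(); go(650.8,-8.9,87.3,0); look("5")
```

```text
{'clock': 11.62, 'eef_pos': [649.99, -9.9, 138.57], 'eef_rot': [-3.14, 0.0, -0.0], 'wrist_force': [-0.46, -0.34, 0.31], 'finger_gap': 47.74}
turn -0.1
now [ 0.08 -0.1   5.13]
after turn [ 0.08 -0.1   5.13]
```

View pics/scene5.png

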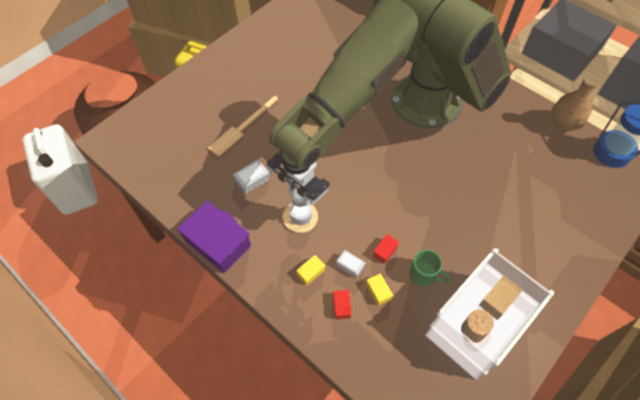

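The small tin is held above the stack at about (302,210). Lowering it.

Request:
carry_out --deltas '[[[0.1, -0.1, 1], 0, 0.35], [[0, 0, 1.2], 0, 0.35], [[0, 0, 1.2], 0, 0.35], [[0, 0, 0.7], 0, 0.35], [[0, 0, 0.4], 0, 0.35], [[0, 0, 0.2], 0, 0.35], [[0, 0, 0.2], 0, 0.35], [[0, 0, 0.1], 0, 0.35], [[0, 0, 0], 0, 0.35], [[0, 0, 0], 0, 0.35]]'

```text
clock: 12.55
eef_pos: [651.1, -8.0, 90.1]
eef_rot: [3.142, -0.001, 0.0]
wrist_force: [0.3, 0.6, -1.5]
finger_gap: 47.8
```

Request:
carry_out --deltas '[[[0, 0.05, 0.1], 0, 0.35], [[0, 0, 0.1], 0, 0.35], [[0, 0, 0], 0, 0.35], [[0, 0, 0], 0, 0.35]]'

```text
clock: 12.88
eef_pos: [651.0, -8.5, 87.7]
eef_rot: [-3.142, 0.0, 0.0]
wrist_force: [-0.3, -0.4, -1.7]
finger_gap: 47.7
```

Run:
```python
from h import *
st()
```

```text
{'clock': 12.88, 'eef_pos': [650.96, -8.52, 87.72], 'eef_rot': [-3.14, 0.0, 0.0], 'wrist_force': [-0.29, -0.4, -1.74], 'finger_gap': 47.73}
```

Request:
carry_out --deltas '[[[0, 0, 0.1], 0, 0.35], [[0, 0, 0], 0, 0.35], [[0, 0, 0], 0, 0.35]]'

```text
clock: 13.13
eef_pos: [651.2, -8.5, 87.4]
eef_rot: [3.142, -0.001, 0.0]
wrist_force: [-2.4, 0.3, 6.0]
finger_gap: 47.6
```

Contact shows at +6 N. Releasing and moving up.

Request:
carry_out --deltas '[[[0, 0, 0], 0, 0.6], [[0, 0, 0], 0, 0.7], [[0, 0, 0], 0, 0.8], [[0, 0, 0], 0, 0.8], [[0, 0, 0], 0, 0.8], [[0, 0, -0.5], 0, 0.8], [[0, 0, -1.5], 0, 0.8], [[0, 0, -2], 0, 0.8], [[0, 0, -2], 0, 0.8], [[0, 0, -2], 0, 0.9], [[0, 0, 0], 0, 1], [[0, 0, 0], 0, 1]]'

```text
clock: 14.13
eef_pos: [651.3, -8.5, 167.7]
eef_rot: [3.141, -0.002, 0.0]
wrist_force: [0.2, 0.2, -0.4]
finger_gap: 91.6
```

Run:
```python
from h import *
st(); go(655,-220.5,167,-11.7)
```

```text
{'clock': 14.13, 'eef_pos': [651.32, -8.53, 167.72], 'eef_rot': [3.14, -0.0, 0.0], 'wrist_force': [0.21, 0.22, -0.39], 'finger_gap': 91.61}
turn 11.7
now [ 0.36 21.2   0.07]
after turn [ 4.66 20.68  0.07]
```

Request:
carry_out --deltas '[[[0.04, 2.13, 0], 0, 1], [[0.04, 2.13, 0], 0, 1], [[0.04, 2.13, 0], 0, 1], [[0.04, 2.13, 0], 0, 1], [[0.04, 2.13, 0], 0, 1], [[0.04, 2.13, 0], 0, 1], [[0.04, 2.13, 0], 0, 1], [[0.04, 2.13, 0], 0, 1], [[0.04, 2.13, 0.4], 0, 1], [[0, 2.13, 1], 0, 1], [[0, 0, 1.5], 5.85, 1], [[0, 0, 1.5], 5.85, 1], [[0, 0, 1], 0, 1], [[0, 0, 0], 0, 1], [[0, 0, 0], 0, 1]]'

```text
clock: 15.38
eef_pos: [654.5, -221.2, 112.0]
eef_rot: [-3.141, 0.001, -0.2]
wrist_force: [-0.1, -0.4, 0.9]
finger_gap: 94.3
```

Run:
```python
from h import *
st(); go(655,-221.5,30.5,-11.7); W=look("6")
for n in W:
    print(n,"RS",top(n,W[n],(653,-9),90,105)); print(n,"RL",top(n,W[n],(653,-9),50,65));print(n,"OL",top(n,W[n],(654,-220),38,52))
```

```text
{'clock': 15.38, 'eef_pos': [654.46, -221.16, 112.02], 'eef_rot': [-3.14, 0.0, -0.2], 'wrist_force': [-0.08, -0.44, 0.88], 'finger_gap': 94.31}
turn 0.2
now [0.06 0.02 8.15]
after turn [0.06 0.02 8.15]
top RS (array([650.8,  -8.3]), array([650.8,  -8.2]), array([48. , 47.5]), -70.4, 96.8, 357)
top RL (array([650. ,  -7.8]), array([644.3, -10.1]), array([64.7, 64.5]), 1.1, 56.1, 246)
top OL (array([ 639.9, -246.2]), array([ 639.6, -246.6]), array([7.6, 2.3]), 72.6, 44.8, 5)
scene RS (array([652.9,  -3.4]), array([653. ,  -3.3]), array([51.3, 47.5]), 42.4, 96.3, 199)
scene RL (array([658.2,   2. ]), array([662. ,   5.4]), array([64.4, 53.8]), -44.8, 56.1, 145)
scene OL (array([ 670.6, -220.6]), array([ 674.4, -221. ]), array([68.7, 66.6]), -8.8, 44.4, 307)
```

View pics/scene6.png

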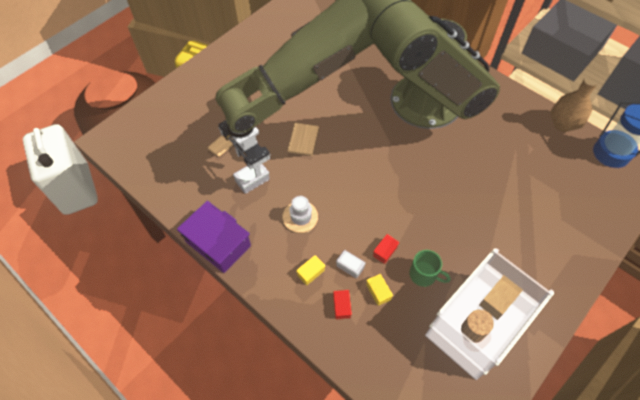

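The scene picture shows the round stack upright on its board at (300,212), and the gripper over the large oblong tin at (252,177). The top view agrees with the tool readings to within 1 mm and the scene view is about 5 mm off in y, so I trust the top view from here.

Request:
carry_out --deltas '[[[0, 0.1, 1.5], 0, 1], [[0, 0, 1.5], 0, 1], [[0, 0, 1.5], 0, 1], [[0, 0, 1.5], 0, 1], [[0, 0, 1.2], 0, 1], [[0, 0, 0.9], 0, 1], [[0, 0, 0], 0, 1], [[0, 0, 0], 0, 0.6], [[0, 0, 0], 0, 0.6], [[0, 0, 0], 0, 0.6], [[0, 0, 0], 0, 0.6], [[0, 0, 0], 0, 0.5], [[0, 0, 0], 0, 0.5], [[0, 0, 0], 0, 0.5], [[0, 0, 0], 0, 0.5], [[0, 0, 0], 0, 0.5]]' --grip_force 30

```text
clock: 16.82
eef_pos: [654.7, -222.7, 32.3]
eef_rot: [3.141, -0.001, -0.204]
wrist_force: [-1.4, -1.7, 5.5]
finger_gap: 61.9
```

Request:
carry_out --deltas '[[[0, 0, -0.5], 0, 0.5], [[0, 0, -1], 0, 0.5], [[0, 0, -1.5], 0, 0.5], [[0, 0, -2], 0, 0.5], [[0, 0, -2], 0, 0.5], [[0, 0, -2], 0, 0.5], [[0, 0, 0], 0, 0.5], [[0, 0, 0], 0, 0.5]]'

```text
clock: 17.48
eef_pos: [654.9, -222.5, 123.2]
eef_rot: [3.141, -0.002, -0.204]
wrist_force: [-0.3, 0.2, -3.9]
finger_gap: 61.6
```

Run:
```python
from h import *
st(); go(424,-208,120,31.4)
```

```text
{'clock': 17.48, 'eef_pos': [654.89, -222.49, 123.15], 'eef_rot': [3.14, -0.0, -0.2], 'wrist_force': [-0.33, 0.16, -3.93], 'finger_gap': 61.64}
turn -43.1
now [-22.9    3.25   0.32]
after turn [-18.95 -13.27   0.32]
```

Request:
carry_out --deltas '[[[-1.9, 0.27, 0], 0, 0.5], [[-1.9, 0.27, 0], 0, 0.5], [[-1.9, 0.27, 0], 0, 0.5], [[-1.9, 0.27, 0], 0, 0.5], [[-1.9, 0.27, 0], 0, 0.5], [[-1.9, 0.27, 0], 0, 0.5], [[-1.9, 0.27, 0], 0, 0.5], [[-1.9, 0.27, 0], 0, 0.5], [[-1.9, 0.27, 0], 0, 0.5], [[-1.9, 0.27, 0], 0, 0.5], [[-1.9, 0.27, 0], 0, 0.5], [[-1.9, 0.27, 0], 0, 0.5], [[0, 0, 0], -6, 0.5], [[0, 0, 0], -6, 0.5], [[0, 0, 0], -6, 0.5], [[0, 0, 0], -6, 0.5], [[0, 0, 0], -6, 0.5], [[0, 0, 0], -6, 0.5], [[0, 0, 0], -6, 0.5], [[0, 0, 0], -1, 0.5]]'

```text
clock: 19.15
eef_pos: [424.1, -207.7, 120.7]
eef_rot: [-3.14, 0.001, 0.552]
wrist_force: [0.8, -1.2, -3.2]
finger_gap: 61.7
```

Request:
carry_out --deltas '[[[0, 0, 1.5], 0, 0.5], [[0, 0, 1.5], 0, 0.5], [[0, 0, 1.5], 0, 0.5], [[0, 0, 1], 0, 0.5], [[0, 0, 0], 0, 0.5], [[0, 0, 0], 0, 0.5], [[0, 0, 0], 0, 0.5]]'

```text
clock: 19.73
eef_pos: [424.9, -208.2, 67.3]
eef_rot: [3.141, -0.0, 0.546]
wrist_force: [0.6, -0.1, -3.3]
finger_gap: 62.1
```

Run:
```python
from h import *
st(); go(425,-208.2,44.3,31.4); look("7")
```

```text
{'clock': 19.73, 'eef_pos': [424.92, -208.19, 67.31], 'eef_rot': [3.14, -0.0, 0.55], 'wrist_force': [0.59, -0.12, -3.32], 'finger_gap': 62.06}
turn -0.1
now [0.01 0.   2.3 ]
after turn [0.01 0.   2.3 ]
```

View pics/scene7.png

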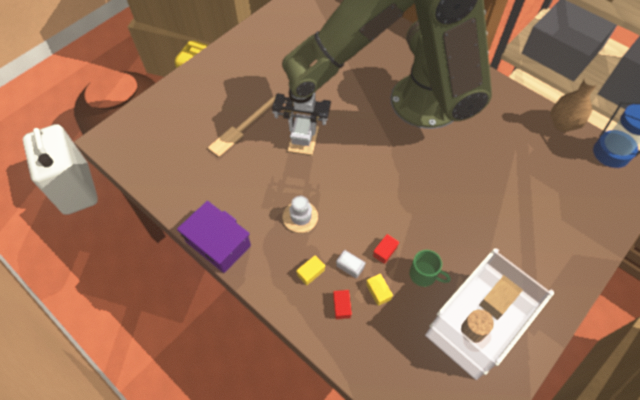

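The large oblong tin is held above the oblong board at about (302,130), aligned with it. Lowering it.

Request:
carry_out --deltas '[[[0, 0, 0.8], 0, 0.5], [[0, 0, 0.6], 0, 0.5], [[0, 0, 0.4], 0, 0.5], [[0, 0, 0.2], 0, 0.5], [[0, 0, 0.15], 0, 0.5], [[0, 0, 0.1], 0, 0.5], [[0, 0, 0], 0, 0.5], [[0, 0, 0], 0, 0.5], [[0, 0, 0], 0, 0.5]]'

```text
clock: 20.58
eef_pos: [424.7, -208.1, 44.3]
eef_rot: [3.141, -0.0, 0.547]
wrist_force: [-0.1, 0.4, -2.6]
finger_gap: 61.8
```

Request:
carry_out --deltas '[[[0, 0, 0.1], 0, 0.5], [[0, 0, 0], 0, 0.5], [[0, 0, 0], 0, 0.5]]'

```text
clock: 20.83
eef_pos: [424.7, -208.1, 44.2]
eef_rot: [3.141, -0.0, 0.547]
wrist_force: [-6.2, 3.7, 14.3]
finger_gap: 61.9
```

Contact shows at +14 N. Releasing and moving up.

Request:
carry_out --deltas '[[[0, 0, 0], 0, 0.8], [[0, 0, 0], 0, 0.9], [[0, 0, 0], 0, 1], [[0, 0, 0], 0, 1], [[0, 0, 0], 0, 1], [[0, 0, 0], 0, 1], [[0, 0, -0.5], 0, 1], [[0, 0, -1.5], 0, 1], [[0, 0, -2], 0, 1], [[0, 0, -2], 0, 1], [[0, 0, -2], 0, 1], [[0, 0, -2], 0, 1], [[0, 0, -2], 0, 1], [[0, 0, 0], 0, 1]]'

```text
clock: 22.0
eef_pos: [425.8, -208.7, 167.1]
eef_rot: [3.137, -0.003, 0.547]
wrist_force: [0.1, -0.6, 0.1]
finger_gap: 94.0
```

Run:
```python
from h import *
st(); go(673.8,210.5,165,97.5)
```

```text
{'clock': 22.0, 'eef_pos': [425.82, -208.74, 167.08], 'eef_rot': [3.14, -0.0, 0.55], 'wrist_force': [0.06, -0.58, 0.12], 'finger_gap': 93.95}
turn -66.2
now [ 42.98 -22.92   0.21]
after turn [38.33 30.06  0.21]
```

Request:
carry_out --deltas '[[[2.53, -1.35, 0], 0, 1], [[2.53, -1.35, 0], 0, 1], [[2.53, -1.35, 0], 0, 1], [[2.53, -1.35, 0], 0, 1], [[2.53, -1.35, 0], 0, 1], [[2.53, -1.35, 0], 0, 1], [[2.53, -1.35, 0], 0, 1], [[2.53, -1.35, 0], 0, 1], [[2.53, -1.35, 0], 0, 1], [[2.53, -1.35, 0], 0, 1], [[2.53, -1.35, 0], 0, 1], [[2.53, -1.35, 0], 0, 1], [[2.53, -1.35, 0], 0, 1], [[2.53, -1.35, 0], 0, 1], [[2.53, -1.35, 0], 0, 1], [[2.53, -1.35, 0], 0, 1], [[2.53, -1.35, 0], 0, 1]]'

```text
clock: 23.42
eef_pos: [673.0, 212.9, 162.3]
eef_rot: [-3.141, 0.001, 0.547]
wrist_force: [0.1, -0.6, 0.1]
finger_gap: 94.2
```

Request:
carry_out --deltas '[[[0, 0, 0], -6.6, 1], [[0, 0, 0], -6.6, 0.9], [[0, 0, 0], -6.6, 0.8], [[0, 0, 0], -6.6, 0.7], [[0, 0, 0], -6.6, 0.7], [[0, 0, 0], -6.6, 0.7], [[0, 0, 0], -6.6, 0.7], [[0, 0, 0], -6.6, 0.7], [[0, 0, 0], -6.6, 0.7], [[0, 0, 0], -6.6, 0.7], [[0, 0, 1], 0, 0.7], [[0, 0, 1.5], 0, 0.7], [[0, 0, 1.5], 0, 0.7], [[0, 0, 1.5], 0, 0.7], [[0, 0, 0.5], 0, 0.7], [[0, 0, 0], 0, 0.7], [[0, 0, 0], 0, 0.7]]'

```text
clock: 24.83
eef_pos: [672.7, 211.6, 103.1]
eef_rot: [-3.141, 0.0, 1.697]
wrist_force: [-0.4, -0.5, 0.1]
finger_gap: 65.9
```

Run:
```python
from h import *
st(); go(673.8,210.5,29.5,97.5); W=look("8")
for n in W:
    print(n,"OL",top(n,W[n],(424,-208),50,65)); print(n,"OB",top(n,W[n],(424,-208),6,18));print(n,"OS",top(n,W[n],(674,210),34,46,50))
```

```text
{'clock': 24.83, 'eef_pos': [672.72, 211.58, 103.11], 'eef_rot': [-3.14, 0.0, 1.7], 'wrist_force': [-0.45, -0.45, 0.13], 'finger_gap': 65.87}
turn -0.3
now [-0.12  0.09  7.36]
after turn [-0.12  0.09  7.36]
top OL (array([ 424.6, -207.5]), array([ 424.6, -207.6]), array([97. , 62.9]), 31.6, 56.7, 1105)
top OB (array([ 423.6, -208.8]), array([ 429.6, -198.9]), array([120.3,  84. ]), 31.5, 11.7, 523)
top OS (array([676.2, 190.1]), array([676.2, 190.1]), array([45. , 32.3]), 9.3, 39.8, 241)
scene OL (array([ 427.2, -202.2]), array([ 427. , -202.4]), array([100.6,  62.6]), 31.5, 56.3, 430)
scene OB (array([ 424.9, -204.2]), array([ 440.8, -180.4]), array([128.4,  86.3]), 30.0, 11.4, 201)
scene OS (array([674.1, 233.4]), array([673.8, 234.5]), array([45.9, 35.8]), 6.5, 39.6, 151)
```

View pics/top8.png

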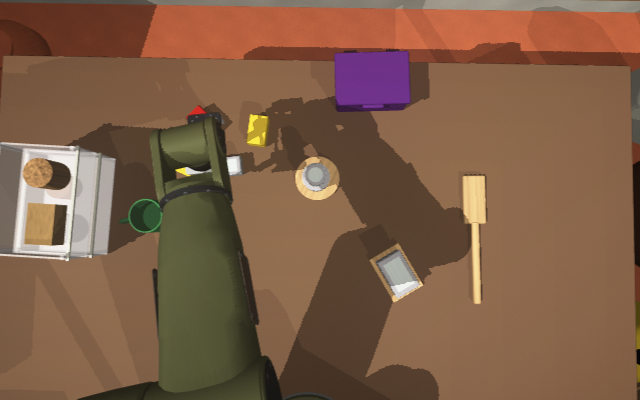

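View pics/scene8.png

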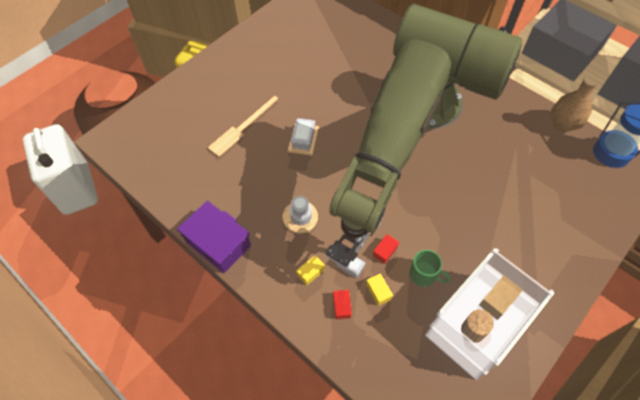

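The large oblong tin sits on its board at about (397,272) in the top view, within 2 mm and 0.2°. The gripper is over the grey small tin at (345,265) in the scene view. Next is the descent and grasp.

Request:
carry_out --deltas '[[[-0.1, 0.1, 1.5], 0, 0.7], [[0, 0, 1.5], 0, 0.7], [[0, 0, 1.5], 0, 0.7], [[0, 0, 1.2], 0, 0.7], [[0, 0, 1], 0, 0.7], [[0, 0, 0.6], 0, 0.7], [[0, 0, 0], 0, 0.7], [[0, 0, 0], 0, 0.4], [[0, 0, 0], 0, 0.4], [[0, 0, 0], 0, 0.4], [[0, 0, 0], 0, 0.35], [[0, 0, 0], 0, 0.35], [[0, 0, 0], 0, 0.35], [[0, 0, 0], 0, 0.35], [[0, 0, 0], 0, 0.35]]' --grip_force 20

```text
clock: 26.18
eef_pos: [674.2, 210.8, 31.0]
eef_rot: [3.14, -0.0, 1.699]
wrist_force: [-0.9, 0.1, 5.5]
finger_gap: 43.7
```

Request:
carry_out --deltas '[[[0, 0, -0.5], 0, 0.35], [[0, 0, -1.5], 0, 0.35], [[0, 0, -2], 0, 0.35], [[0, 0, -2], 0, 0.35], [[0, 0, -2], 0, 0.35], [[0, 0, -2], 0, 0.35], [[0, 0, -2], 0, 0.35], [[0, 0, 0], 0, 0.35], [[0, 0, 0], 0, 0.35]]'

```text
clock: 26.93
eef_pos: [674.1, 210.8, 151.6]
eef_rot: [3.139, -0.0, 1.699]
wrist_force: [-0.5, -0.1, -1.7]
finger_gap: 43.8
```

Run:
```python
from h import *
st(); go(424.5,-207.7,150,31.5)
```

```text
{'clock': 26.93, 'eef_pos': [674.13, 210.81, 151.62], 'eef_rot': [3.14, -0.0, 1.7], 'wrist_force': [-0.54, -0.14, -1.73], 'finger_gap': 43.84}
turn 65.8
now [-38.33 -30.09   0.16]
after turn [-43.15  22.64   0.16]
```

Request:
carry_out --deltas '[[[-2.13, -1.67, 0], 0, 0.35], [[-2.13, -1.67, 0], 0, 0.35], [[-2.13, -1.67, 0], 0, 0.35], [[-2.13, -1.67, 0], 0, 0.35], [[-2.13, -1.67, 0], 0, 0.35], [[-2.13, -1.67, 0], 0, 0.35], [[-2.13, -1.67, 0], 0, 0.35], [[-2.13, -1.67, 0], 0, 0.35], [[-2.13, -1.67, 0], 0, 0.35], [[-2.13, -1.67, 0], 0, 0.35], [[-2.13, -1.67, 0], 0, 0.35], [[-2.13, -1.67, 0], 0, 0.35], [[-2.13, -1.67, 0], 0, 0.35], [[-2.13, -1.67, 0], 0, 0.35], [[-2.13, -1.67, 0], 0, 0.35], [[-2.13, -1.67, 0], 0, 0.35], [[-2.13, -1.67, 0], 0, 0.35], [[-2.13, -1.67, 0], 0, 0.35]]'

```text
clock: 28.43
eef_pos: [423.1, -208.5, 149.1]
eef_rot: [-3.14, -0.001, 1.699]
wrist_force: [0.1, -0.4, -1.2]
finger_gap: 44.1
```

Request:
carry_out --deltas '[[[0, 0, 0], 6.6, 0.35], [[0, 0, 0], 6.6, 0.35], [[0, 0, 0], 6.6, 0.35], [[0, 0, 0], 6.6, 0.35], [[0, 0, 0], 6.6, 0.35], [[0, 0, 0], 6.6, 0.35], [[0, 0, 0], 6.6, 0.35], [[0, 0, 0], 6.6, 0.35], [[0, 0, 0], 6.6, 0.35], [[0, 0, 0], 6.4, 0.35], [[0, 0, 1.5], 0, 0.35], [[0, 0, 1.5], 0, 0.35], [[0, 0, 1], 0, 0.35], [[0, 0, 0], 0, 0.35], [[0, 0, 0], 0, 0.35], [[0, 0, 0], 0, 0.35]]'

```text
clock: 29.77
eef_pos: [424.7, -207.9, 110.6]
eef_rot: [3.141, -0.0, 0.55]
wrist_force: [0.6, 0.4, -1.5]
finger_gap: 44.0
```

Run:
```python
from h import *
st(); go(424.6,-207.5,88,31.5); look("9")
```

```text
{'clock': 29.77, 'eef_pos': [424.71, -207.94, 110.6], 'eef_rot': [3.14, -0.0, 0.55], 'wrist_force': [0.61, 0.35, -1.47], 'finger_gap': 44.05}
turn 0.0
now [ 0.01 -0.04  2.26]
after turn [ 0.01 -0.04  2.26]
```

View pics/scene9.png

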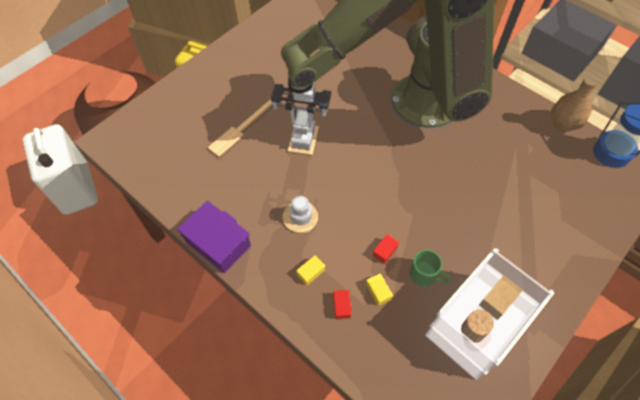

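The small oblong tin is held over the large one at about (302,120), and all four look-alikes are still in place. Lowering it.

Request:
carry_out --deltas '[[[0, 0, 0.8], 0, 0.35], [[0, 0, 0.6], 0, 0.35], [[0, 0, 0.4], 0, 0.35], [[0, 0, 0.2], 0, 0.35], [[0, 0, 0.15], 0, 0.35], [[0, 0, 0.1], 0, 0.35], [[0, 0, 0], 0, 0.35], [[0, 0, 0], 0, 0.35], [[0, 0, 0], 0, 0.35]]'

```text
clock: 30.62
eef_pos: [424.6, -207.9, 87.9]
eef_rot: [3.141, -0.0, 0.55]
wrist_force: [-1.7, 1.4, 3.6]
finger_gap: 43.9
```

Request:
carry_out --deltas '[[[0, 0, 0.05], 0, 0.35], [[0, 0, 0], 0, 0.35], [[0, 0, 0], 0, 0.35]]'

```text
clock: 30.87
eef_pos: [424.7, -207.9, 88.0]
eef_rot: [3.141, -0.0, 0.55]
wrist_force: [-6.7, 3.2, 12.2]
finger_gap: 43.9
```

Contact shows at +12 N. Releasing, moving up, and backing off to one side.

Request:
carry_out --deltas '[[[0, 0, 0], 0, 0.5], [[0, 0, 0], 0, 0.6], [[0, 0, 0], 0, 0.7], [[0, 0, 0], 0, 0.8], [[0, 0, 0], 0, 0.8], [[0, 0, -0.5], 0, 0.8], [[0, 0, -1.5], 0, 0.8], [[0, 0, -2], 0, 0.8], [[0, 0, -2], 0, 0.8], [[0, 0, -2], 0, 0.8], [[0, 0, -2], 0, 0.8], [[0, 0, -1], 0, 0.8]]'

```text
clock: 31.87
eef_pos: [425.1, -208.1, 199.8]
eef_rot: [3.139, -0.001, 0.55]
wrist_force: [0.6, -0.2, 0.3]
finger_gap: 74.9
```

Request:
carry_out --deltas '[[[0.8, -1.6, 0], 0, 0.8], [[0.8, -1.6, 0], 0, 0.8], [[0.8, -1.6, 0], 0, 0.8], [[0.8, -1.6, 0], 0, 0.8], [[0.8, -1.6, 0], 0, 0.8], [[0.8, -1.6, 0], 0, 0.8], [[0.8, -1.6, 0], 0, 0.8], [[0.8, -1.6, 0], 0, 0.8], [[0.8, -1.6, 0], 0, 0.8], [[0.8, -1.6, 0], 0, 0.8], [[0.8, -1.6, 0], 0, 0.8], [[0, 0, 0], 0, 0.8], [[0, 0, 0], 0, 0.8], [[0, 0, 0], 0, 0.8], [[0, 0, 0], 0, 0.8]]'

```text
clock: 33.12
eef_pos: [407.6, -12.5, 197.2]
eef_rot: [-3.142, 0.0, 0.549]
wrist_force: [0.2, -0.0, 0.2]
finger_gap: 75.3
```

Run:
```python
from h import *
st(); W=look("10")
for n in W:
    for nm,X,a,b,r in [("OS",(424,-208),90,105,60),("OL",(424,-208),50,65,75),("RS",(651,-9),90,105,60),("RL",(651,-9),50,65,75),("mug",(548,383),77,93,90),("pad",(600,-400),8,22,75)]:
        print(n,nm,top(n,W[n],X,a,b,r))
```

```text
{'clock': 33.12, 'eef_pos': [407.62, -12.51, 197.15], 'eef_rot': [-3.14, 0.0, 0.55], 'wrist_force': [0.17, -0.02, 0.24], 'finger_gap': 75.32}
top OS (array([ 425.2, -206.7]), array([ 425.1, -206.9]), array([72.7, 44.9]), 31.8, 96.7, 640)
top OL (array([ 424.6, -207.6]), array([ 428.2, -200.6]), array([97.1, 63. ]), 31.3, 56.3, 424)
top RS (array([650.8,  -8.3]), array([650.8,  -8.2]), array([48.2, 48. ]), -12.9, 96.7, 357)
top RL (array([649.9,  -7.8]), array([644.4, -10. ]), array([64.7, 64.4]), 1.1, 56.9, 248)
top mug (array([548.5, 383.4]), array([548.6, 384.4]), array([79.6, 76.6]), -88.8, 84.0, 245)
top pad (array([ 595.7, -399.1]), array([ 602. , -399.7]), array([141. ,  54.2]), 0.1, 11.7, 1064)
scene OS (array([ 427. , -201.6]), array([ 426.8, -201.8]), array([76.7, 44.6]), 30.3, 96.2, 241)
scene OL (array([ 429.1, -200.9]), array([ 439.7, -184.9]), array([98.9, 63.5]), 32.5, 56.3, 170)
scene RS (array([652.6,  -3.4]), array([652.8,  -3.6]), array([47.9, 47.6]), 1.0, 96.4, 195)
scene RL (array([658.4,   2.2]), array([662.7,   4.9]), array([64.4, 53.8]), -44.8, 56.7, 143)
scene mug (array([551.4, 387.9]), array([552.1, 387.8]), array([81.2, 78.3]), 20.8, 83.1, 158)
scene pad (array([ 596.2, -395. ]), array([ 603.2, -395.8]), array([145.9,  56.2]), 1.2, 11.7, 405)
```

View pics/top10.png

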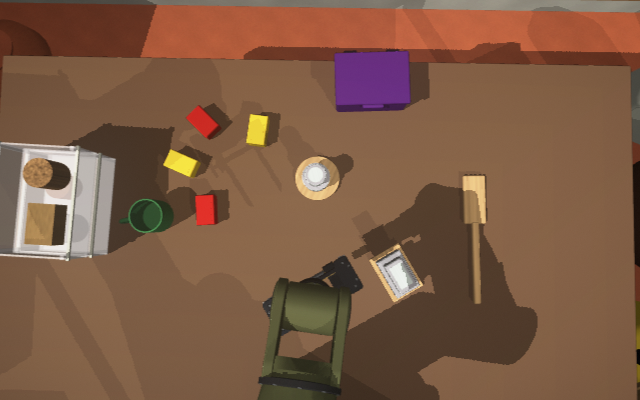

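The top picture shows both stacks centred on their boards, at (317,177) and (397,272). The tops are at about 97 mm, and the mug and paddle have not moved.

```bash
python3 -c "
from cell import workorder; print(workorder.sign_off())"
```

```text
the job is handed in; nothing more can be done
None
```

All four tins are stacked on their boards, larger below smaller, and I handed the job in at about 33 s. I lowered each tin until the wrist force showed contact and only then released it. The hand-in gives no verdict.

**Last checks, from the top camera:**

| Tin | Offset from centre beneath |
|---|---|
| Large round on round board | about 4.5 mm |
| Small round on large round | about 1 mm |
| Large oblong on oblong board | about 1.6 mm |
| Small oblong on large oblong | about 1 mm |

- **Alignment:** both oblong tins lie within about 0.5° of their board's long side.
- **Height:** both stack tops measure about 97 mm, as they should.
- **Bystanders:** the mug was unmoved. The paddle reading differed by about 2 mm, and the arm never went near it.

**What disagreed:** the scene camera read about 2–4 mm further in x and 5 mm further in y than the top camera. Early on I averaged the two views, so the large round tin sits a few mm off-centre, well inside the 12 mm limit. After that I used the top camera, which matched the tool readings to about 1 mm.

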